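# Sort sealed brazed tubes by weight

## Robot

A 6-joint arm with a two-finger parallel gripper is mounted at the origin on the work surface. World frame = base frame: x ahead of the robot, y to its left, z up, the work surface at z = 0. Lengths are in m, angles in rad, forces in N, time in s.
With the tool pointing down it reaches from about 0.35 to 0.925 m from the base axis. Payload 6.4 kg.
Tool frame: the origin (TCP) lies midway between the tips of the shut fingers; the grasp point (between the pads) lies 19 mm behind it; z points along the fingers, y is the line along which they close (so a half turn about z gives the same grasp; the last joint's range is limited). The gripper opens to 94 mm and grips with 3 to 60 N. Pads are 16 mm wide; open, the fingers measure 119 mm over their backs; the gripper's body (75 mm by 177 mm) begins 78 mm behind the grasp point.
Start: joints at [1.125, 0.245, 1.558, -0, 1.339, -0.174], TCP at [0.174, 0.626, 0.205] pointing down, gripper open.
Joint ranges: [-3.13, 3.13], [-1.02, 2.26], [0.13, 2.54], [-0.95, 4.09], [0.21, 2.88], [-2.74, 2.74]. Speed limits (rad/s): [2.57, 2.57, 3.14, 3.14, 3.14, 3.14].

## Interface

Orientations are given as a unit quaternion [x, y, z, w].
In Python, from cell import manip, imaging, job_done gives the robot as it stands.
- The arm moves only by the shell command python3 -m creep 'ROWS' [FORCE]. ROWS is JSON, a list of rows, each a list of 3 entries, a list of its own where there are three numbers: the shift along the tool's x, y, z in mm, then the turn, a rotation vector about the tool's x, y, z in degrees, then the opening in per cent of the stroke, from 0 (shut) to 100 (fully open). A call has 1 to 8 rows; each row is the pose to reach, as a shift and turn from the pose commanded when the call began, along the tool's axes at that moment; what a row does not reach only later rows make up. A row lasts 1/8 s, in which the tool goes at most 62.5 mm and 10.7 degrees, less where a joint would pass 70% of its speed; a pose out of reach is approached as far as the arm can. A call with a gripper value outside its range is refused whole. The fingers move at their own pace and stop on an object; FORCE is the grip in N (left out, the last holds). Time passes only in rows, so rows that repeat a pose let the fingers close. It gives the time, the measured TCP pose, the force, the opening and the grip force at its end, in the units of the state.
- manip.state(): the state, without advancing time (a new reading comes with each control period).
- imaging.grab_frame(name): name is "side" or "top"; returns the picture (420x560x3 uint8, red, green, blue); there is no depth.
- imaging.calibration(name): a dict with "intrinsics" (3x3 intrinsics, pixels), "dist_coeffs" ([k1, k2, p1, p2, k3] as OpenCV has them; the pictures are not rectified), "xyz" and "attitude" of the camera in the world. Camera axes: x right, y up, looking along -z (the intrinsics and any distortion apply to the point x, -y, -z); pixel columns grow to the right and rows downward; lengths in m; the calibration is good to about 2 mm. A picture is of the moment at which its call begins. calibration takes no time and is no camera call.
- job_done(): hands the job in; it is judged then, once.
The state is a dict: "t": time; "q": joint angles; "dq": joint speeds; "joint_torque": joint torques, N m; "tcp_pos": TCP position; "tool_rot": TCP orientation; "ft_force": force on the tool from outside, world axes, zero at the start; "ft_torque": the same for the moment, N m; "opening": finger opening in m; "gripper_force": force on a finger pad.
Only numpy, scipy, OpenCV 4.12 (cv2) and the standard library are available. Lean on these libraries where they do the work, as an engineer would, in place of code of your own. Each camera call takes 0.05 s, during which the arm holds its last target. There are 200 camera calls.

## Task

Two sealed steel tubes stand on the brazing hearth under the yellow gas pipe: lift each just clear of the bricks, feel its weight, and stand it upright in the yellow tray if it is heavy (well over half a kilo) or in the blue tray if it is light (well under). Keep the tubes low (never more than 15 cm off the bricks), set them down rather than dropping them or tipping them over, and do not bump the gas pipe or disturb the other things lying about.

Things in the scene. Friction and masses are not known exactly. Their poses are not given: they have to be found in the camera images.
- tube_a: One of two look-alike sealed steel tubes upright on the hearth: 50 mm diameter, 130 mm tall, dark body, bright head from 78 mm up, copper seams. Origin: centre of underside; z up. Weighs 0.75 kg (heavy) or 0.23 kg (light), +-10 %; any mix: both heavy, both light or one of each; name and place tell nothing. Grip the head about 105 mm above the underside; 35 N of grip carries it.
- tube_b: One of two look-alike sealed steel tubes upright on the hearth: 50 mm diameter, 130 mm tall, dark body, bright head from 78 mm up, copper seams. Origin: centre of underside; z up. Weighs 0.75 kg (heavy) or 0.23 kg (light), +-10 %; any mix: both heavy, both light or one of each; name and place tell nothing. Grip the head about 105 mm above the underside; 35 N of grip carries it.
- tray_yellow: Yellow open tray, fixed to the table, 240 mm along its x, 140 mm along its y, walls 5 mm thick and 30 mm high, inner floor 5 mm above the table; holds both tubes standing side by side along x. Origin: centre of its underside. For the heavy tubes.
- tray_blue: Blue open tray, fixed to the table, 240 mm along its x, 140 mm along its y, walls 5 mm thick and 30 mm high, inner floor 5 mm above the table; holds both tubes standing side by side along x. Origin: centre of its underside. For the light tubes.
- hearth: Fixed slab of sooty fire tiles, 240 mm along its x (away from the robot), 420 mm along its y, flat top 30 mm above the table. Origin: centre of its underside. The tubes stand within 12 mm of its y axis, 55 to 105 mm to either side of the origin.
- gas_pipe: Fixed level yellow pipe, 30 mm diameter, 400 mm long, along the hearth's y over the tubes. Shares the hearth's frame: axis at x = +25 mm, z = 212 mm (underside 37 mm above the tubes' tops); green posts, 22 mm diameter, at x = +25, y = +-195 mm. Blocks a gripper from straight above; one leaning back to the robot (hearth -x) by 30 to 45 degrees fits below.
- offcut: Loose bystander: copper tube offcut standing on the hearth beyond the pipe, 48 mm diameter, 45 mm tall. Origin: centre of underside.
- spare_brick: Loose bystander: small fire brick on the hearth beyond the pipe, 50 x 100 x 60 mm (x, y, z). Origin: centre of underside.
- short_bar: Loose bystander: dark steel bar end standing on the hearth beyond the pipe, 40 mm diameter, 80 mm tall. Origin: centre of underside.
- flux_jar: Loose bystander: jar with black cap, 70 mm diameter, 90 mm tall, on the table beyond the hearth. Origin: centre of underside.
- wire_brush: Loose bystander: brush lying on the table beyond the hearth.
- wrench: Loose bystander: wrench lying flat on the table between robot and hearth.
- tongs: Loose bystander: flat steel tongs, 175 mm long and 6 mm high, lying on the table between robot and hearth.

How it is judged:
By the outcome, as a careful person would: the job done as asked, in the order asked, and still so for the second after the job is handed in, with the robot touching nothing.
It also fails if it takes over 72 s, if anything falls off the work surface, if the arm or the gripper's body presses on something with over 40 N, if the wrist force passes 120 N, or if a joint passes its speed limit or range.

## Working session

There is one attempt and no reset: what is moved stays moved. The work goes in short steps, Python scripts to look and compute and a shell command to move; the robot and the scene stay as the last step left them, time stands still between calls to the robot, and variables do not carry over. Pictures are saved under pics/ and viewed, at most 10 in all, crops included, and the job is handed in when it is done.

```bash
mkdir -p pics; ls
python3 - <<'E'
from cell import manip, imaging
import cv2
for n in("side","top"):
    im=imaging.grab_frame(n); cv2.imwrite(f"pics/{n}0.png",im[:,:,::-1]); 
    print(n,imaging.calibration(n))
print(manip.state())
E
```

```text
pics
side {'intrinsics': array([[499.76713296,   0.        , 274.10746888],
       [  0.        , 499.76713296, 212.04856057],
       [  0.        ,   0.        ,   1.        ]]), 'dist_coeffs': array([-0.11411191,  0.        ,  0.        ,  0.        ,  0.        ]), 'xyz': array([-0.34768808, -0.45729605,  0.86160651]), 'attitude': array([ 0.3818465 , -0.23100491, -0.47778851,  0.7566691 ])}
top {'intrinsics': array([[389.67521286,   0.        , 275.18738083],
       [  0.        , 389.67521286, 210.62148066],
       [  0.        ,   0.        ,   1.        ]]), 'dist_coeffs': array([-0.04848238,  0.        ,  0.        ,  0.        ,  0.        ]), 'xyz': array([0.35976479, 0.01289893, 1.07111864]), 'attitude': array([ 0.05691293, -0.07445001, -0.69369079,  0.71415068])}
{'t': 0.1, 'q': array([ 1.12491698e+00,  2.45732817e-01,  1.55887463e+00, -2.57642658e-05,
        1.33869674e+00, -1.74070031e-01]), 'dq': array([-0.00109422, -0.00319737, -0.00235513, -0.00122064,  0.00126004,
       -0.00048999]), 'joint_torque': array([-1.99159490e-04, -4.16916132e+01, -3.15524733e+01,  6.86416752e-02,
        3.10868653e-02, -5.74356682e-05]), 'tcp_pos': array([0.17425632, 0.62565027, 0.20447226]), 'tool_rot': array([ 1.35483686e-01,  9.90779208e-01, -8.18803504e-04, -2.49101010e-04]), 'ft_force': array([0.02910258, 0.50829702, 0.09148636]), 'ft_torque': array([ 0.07370114,  0.01039515, -0.03105461]), 'gripper_force': 0.0, 'opening': 0.0938104172369638}
```

View pics/top0.png

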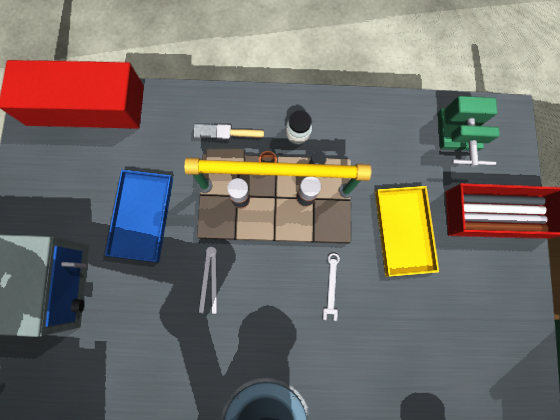

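View pics/side0.png

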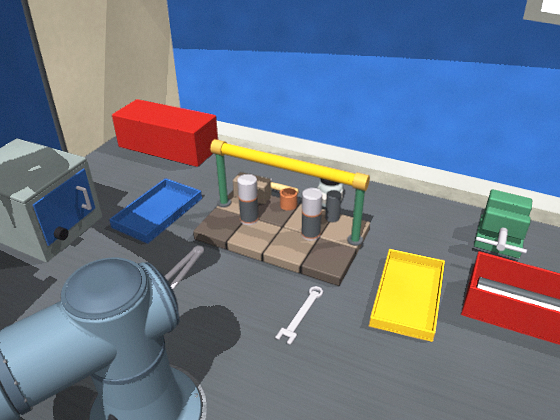

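The top view shows the white tube heads at about (238,188) and (310,187). The pipe runs (190,167)–(368,172), with the blue tray at (140,215) and the yellow tray at (408,230). In the side view the tubes are at (248,198) and (312,212).

```bash
cat > h.py <<'E'
import numpy as np, cv2
from scipy.spatial.transform import Rotation as R
from cell import manip, imaging
F=np.diag([1,-1,-1.])
def cam(n):
    c=imaging.calibration(n); return c["intrinsics"],c["dist_coeffs"],np.array(c["xyz"]),R.from_quat(c["attitude"]).as_matrix()@F
def proj(n,p):
    K,d,o,M=cam(n); return cv2.projectPoints(np.atleast_2d(p).astype(float),cv2.Rodrigues(M.T)[0],-M.T@o,K,d)[0][:,0]
def plane(n,uv,z):
    K,d,o,M=cam(n); u=cv2.undistortPoints(np.atleast_2d(uv).astype(float)[:,None],K,d)[:,0]
    r=np.c_[u,np.ones(len(u))]@M.T; return o+r*((z-o[2])/r[:,2])[:,None]
E
python3 - <<'E'
from h import *
np.set_printoptions(precision=4,suppress=True)
s=manip.state(); print(proj("top",s["tcp_pos"]),proj("side",s["tcp_pos"]))
def big(m,k=1):
    c=sorted(cv2.findContours(m.astype(np.uint8),0,1)[0],key=cv2.contourArea)[::-1][:k]; return c
for n in("top","side"):
    im=cv2.imread(f"pics/{n}0.png"); hsv=cv2.cvtColor(im,cv2.COLOR_BGR2HSV); H,S,V=cv2.split(hsv)
    yel=(H>20)&(H<34)&(S>150)&(V>90); blu=(H>100)&(H<125)&(S>130)&(V>50)
    if n=="side": blu[:150]=0; blu[:,:105]=0
    if n=="top": blu[:,:100]=0
    for nm,m in(("yel",yel),("blu",blu)):
        for c in big(m,2):
            if cv2.contourArea(c)<600: continue
            r=cv2.minAreaRect(c); b=cv2.boxPoints(r); hull=cv2.approxPolyDP(cv2.convexHull(c),4,True)[:,0]
            print(n,nm,cv2.contourArea(c),hull.tolist()); print(plane(n,hull,.03)[:,:2].tolist())
            if cv2.contourArea(c)<4000 and n=="top": print(" pipe axis ends z.212", plane(n,hull,.212)[:,:2].mean(0))
    head=(S<45)&(V>110)
    box=[(215,170,265,210),(290,170,330,206)] if n=="top" else [(232,168,264,235),(298,182,328,240)]
    for x0,y0,x1,y1 in box:
        m=np.zeros_like(V); m[y0:y1,x0:x1]=head[y0:y1,x0:x1]
        c=big(m)[0]; print(n,"head",cv2.contourArea(c),cv2.boundingRect(c),cv2.fitEllipse(c))
# crops
t=cv2.imread("pics/top0.png")[130:260,170:390]; q=cv2.imread("pics/side0.png")[130:290,185:385]
cv2.imwrite("pics/c0.png",np.vstack([cv2.resize(t,(560,300),interpolation=2)[:300],cv2.resize(q[:130],(560,300),interpolation=2)]))
E
```

```text
[[-23.6045 361.2569]] [[-29.5995 198.3363]]
top yel 4270.5 [[425, 186], [438, 271], [386, 276], [377, 190]]
[[0.6396468909919603, -0.4285511080284087], [0.40429612690542577, -0.45417508564818226], [0.3878974471032204, -0.3110486108534501], [0.6233294290299082, -0.2915728682553062]]
top yel 2054.0 [[185, 160], [368, 166], [366, 178], [185, 171]]
[[0.6912812187938331, 0.24397862064243067], [0.6918339840683596, -0.2676394955637918], [0.6567215006279908, -0.2612885538875279], [0.6595938018356274, 0.2417049257845342]]
 pipe axis ends z.212 [ 0.6198 -0.0067]
top blu 4618.0 [[121, 170], [172, 177], [158, 262], [105, 255]]
[[0.6569113978878944, 0.4190522353379131], [0.6413209293497657, 0.2762562435296331], [0.4080457719382591, 0.2959342966542958], [0.4218714096329883, 0.4385581974954632]]
top head 362.5 (227, 178, 21, 24) ((237.26002502441406, 189.3439483642578), (19.917022705078125, 23.49829864501953), 165.92428588867188)
top head 356.0 (300, 177, 21, 23) ((309.9222717285156, 187.43197631835938), (19.967790603637695, 23.235206604003906), 17.07619857788086)
side yel 4905.5 [[389, 249], [444,
[... 602 characters left out ...]
83703002014, -0.06402767882775673], [1.366087849501792, -0.6960957106780027]]
side blu 3006.5 [[200, 191], [200, 199], [148, 242], [111, 226], [110, 218], [164, 179]]
[[0.6411730627686174, 0.27998201135827727], [0.6066514466653978, 0.2578046531235205], [0.38657920064613754, 0.2773143338457399], [0.39728526994238117, 0.41206406315383226], [0.42415816408520085, 0.438807986157835], [0.650048638029241, 0.41722090151136737]]
side head 608.0 (232, 168, 32, 33) ((246.70550537109375, 181.57093811035156), (29.88585662841797, 33.79055404663086), 20.039440155029297)
side head 745.5 (298, 182, 30, 34) ((312.25848388671875, 195.81451416015625), (29.233776092529297, 35.510684967041016), 176.5715789794922)
```

View pics/c0.png

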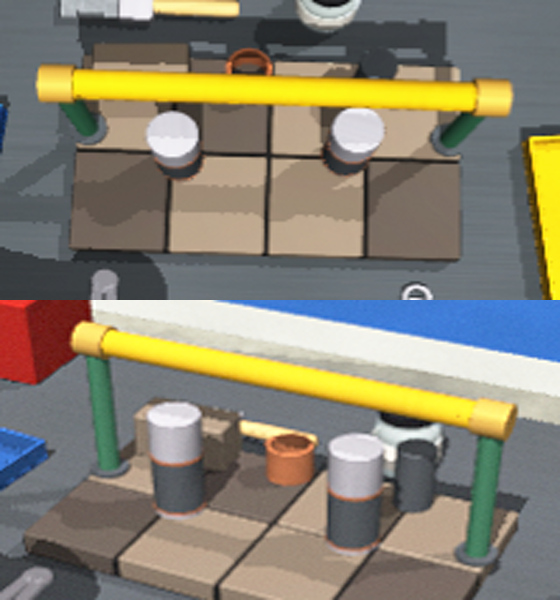

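The crop shows the tube-top disc centres at about (237.5,188) and (310.5,187) in the top view, and (247.5,181) and (312,195.5) in the side view. The hearth's near corners are at (197.5,237) and (350.4,242), and the pipe passes beyond the tubes.

Run:
```python
from h import *
np.set_printoptions(precision=4,suppress=True)
print(plane("top",[(237.5,188),(310.5,187)],.16)); print(plane("side",[(247.5,181),(312,195.5)],.16))
c=plane("top",[(197.5,237),(350.4,242.2)],.03); print("corners",c)
d=c[0]-c[1]; yaw=np.arctan2(-d[0],d[1]); ex=np.array([np.cos(yaw),np.sin(yaw),0]); print(np.linalg.norm(d),np.degrees(yaw),c.mean(0)+.12*ex, c.mean(0)+.145*ex)
e=plane("top",[(185,165.5),(370,172)],.212);print("pipe",e, e.mean(0))
print(plane("top",[(211,250),(205,312),(215,312),(334,255),(331,320)],0.005))
print(R.from_quat(manip.state()["tool_rot"]).as_matrix())
```

```text
[[ 0.584   0.0844  0.16  ]
 [ 0.5923 -0.0912  0.16  ]]
[[ 0.5754  0.0782  0.16  ]
 [ 0.5844 -0.0955  0.16  ]]
corners [[ 0.4777  0.1956  0.03  ]
 [ 0.4759 -0.2157  0.03  ]]
0.4112512532779097 -0.25938511850432167 [ 0.5968 -0.0106  0.03  ] [ 0.6218 -0.0107  0.03  ]
pipe [[ 0.6202  0.2026  0.212 ]
 [ 0.6195 -0.223   0.212 ]] [ 0.6199 -0.0102  0.212 ]
[[ 0.4461  0.1611  0.005 ]
 [ 0.2812  0.1681  0.005 ]
 [ 0.282   0.1416  0.005 ]
 [ 0.4422 -0.1755  0.005 ]
 [ 0.2688 -0.1677  0.005 ]]
[[-0.9633  0.2685 -0.0007]
 [ 0.2685  0.9633 -0.0016]
 [ 0.0003 -0.0017 -1.    ]]
```

```bash
cat >> h.py <<'E'
def tool(tilt,yaw=0):
    a=np.radians(tilt); s,c=np.sin(a),np.cos(a)
    return R.from_euler("z",yaw,degrees=True).as_matrix()@np.array([[-c,0,s],[0,1,0],[-s,0,-c]])
def need(*targets,base=None):
    "targets: (grasp point, tilt, yaw) -> shift mm, turn deg from the present pose"
    s=manip.state(); M=R.from_quat(s["tool_rot"]).as_matrix(); p=s["tcp_pos"]
    if base is not None: p,M=base
    print("t",round(s["t"],2),"g",np.round(p-.019*M[:,2],4),"F",np.round(s["ft_force"],2),"open",round(s["opening"],4),"q",np.round(s["q"],2))
    for g,tilt,yaw in targets:
        T=tool(tilt,yaw); q=np.array(g)+.019*T[:,2]
        print("  ",np.round(M.T@(q-p)*1000,1),np.round(R.from_matrix(M.T@T).as_rotvec(degrees=True),1))
E
python3 -c "
from h import *
need(((.25,.40,.27),0,0),((.42,.17,.25),20,0),((.500,.082,.243),38,0))"
```

```text
t 0.1 g [0.1743 0.6257 0.2235] F [0.03 0.51 0.09] open 0.0938 q [ 1.12  0.25  1.56 -0.    1.34 -0.17]
   [-133.5 -197.1  -46.2] [ -0.1  -0.  -15.6]
   [-365.3 -371.2  -27.1] [ -2.8 -19.9 -15.4]
   [-471.  -433.1  -23. ] [ -5.3 -37.8 -15. ]
```

```bash
python3 -m creep '[[[-30,-50,-20],[0,0,-4],100],[[-65,-100,-40],[0,0,-8],100],[[-100,-150,-46],[0,0,-12],100],[[-133,-197,-46],[0,0,-15.5],100],[[-185,-235,-42],[-1,-5,-15.5],100],[[-235,-275,-38],[-1.5,-10,-15.5],100],[[-280,-310,-33],[-2,-14,-15.5],100],[[-325,-340,-30],[-2.5,-17,-15.5],100]]'; python3 -c "
from h import *
need(((.500,.082,.243),38,0))"
```

```text
t: 1.1
tcp_pos: [0.3966, 0.2097, 0.2349]
tool_rot: [-0.0, 0.989, 0.001, 0.15]
ft_force: [-0.4, -0.0, 0.2]
opening: 0.0937
gripper_force: 0.0
t 1.1 g [0.391  0.2097 0.2531] F [-0.4  -0.02  0.15] open 0.0937 q [ 0.28 -0.48  2.19 -0.09  1.15 -1.26]
   [-107.8 -127.9   40.3] [  0.2 -20.8  -0. ]
```

```bash
python3 -m creep '[[[-36,-43,13],[0,-7,0],100],[[-72,-86,27],[0,-14,0],100],[[-108,-128,40],[0,-21,0],100],[[-108,-128,40],[0,-21,0],100],[[-108,-128,40],[0,-21,0],100]]'
python3 - <<'E'
from h import *
need(((.500,.082,.243),38,0),((.584,.082,.135),38,0))
for n in("side","top"): cv2.imwrite(f"pics/{n}1.png",imaging.grab_frame(n)[:,:,::-1])
a=cv2.imread("pics/side1.png")[120:280,180:390];b=cv2.imread("pics/top1.png")[130:290,170:380]
cv2.imwrite("pics/c1.png",np.vstack([cv2.resize(x,(390,297),interpolation=2) for x in(a,b)]))
E
```

```text
t: 1.72
tcp_pos: [0.5112, 0.0837, 0.2285]
tool_rot: [0.0, 0.945, 0.002, 0.326]
ft_force: [0.1, 0.9, 0.2]
opening: 0.0938
gripper_force: 0.0
t 1.73 g [0.4994 0.0837 0.2435] F [0.11 0.89 0.16] open 0.0938 q [-0.09 -0.53  2.32  0.09  0.69 -1.71]
   [-0.1 -1.7  0.7] [ 0.2  0.1 -0.1]
   [  0.3  -2.1 137.5] [ 0.2  0.1 -0.1]
```

View pics/c1.png

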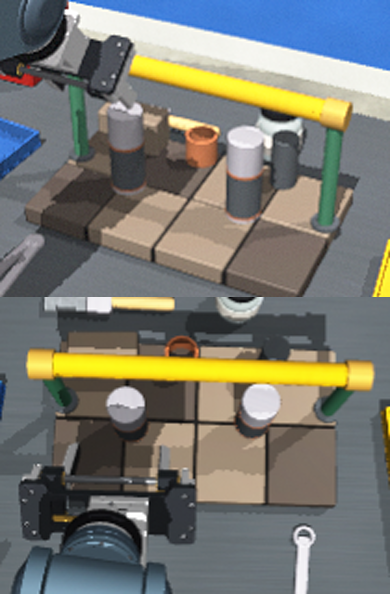

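The side and top crops show the fingers straddling the left tube's line, inner faces at about x 85 and 160 with the tube at 127. They are clear of the pipe, so I'm moving in.

```bash
python3 -m creep '[[[0,-2,40],[0,0,0],100],[[0,-2,80],[0,0,0],100],[[0,-2,110],[0,0,0],100],[[0,-2,137],[0,0,0],100],[[0,-2,137],[0,0,0],100],[[0,-2,137],[0,0,0],100]]'
python3 - <<'E'
from h import *
need(((.584,.082,.135),38,0))
for n in("side","top"): cv2.imwrite(f"pics/{n}2.png",imaging.grab_frame(n)[:,:,::-1])
a=cv2.imread("pics/side2.png")[140:260,190:350];b=cv2.imread("pics/top2.png")[140:260,170:330]
cv2.imwrite("pics/c2.png",np.vstack([cv2.resize(x,(400,300),interpolation=2) for x in(a,b)]))
E
```

```text
t: 2.58
tcp_pos: [0.5961, 0.0829, 0.1219]
tool_rot: [-0.001, 0.945, 0.002, 0.327]
ft_force: [0.2, 0.1, -0.0]
opening: 0.0938
gripper_force: 0.0
t 2.58 g [0.5843 0.0829 0.1369] F [ 0.22  0.06 -0.01] open 0.0938 q [-0.07 -0.09  2.2   0.14  0.37 -1.76]
   [ 1.5 -0.9  1.3] [0.2 0.2 0. ]
```

View pics/c2.png

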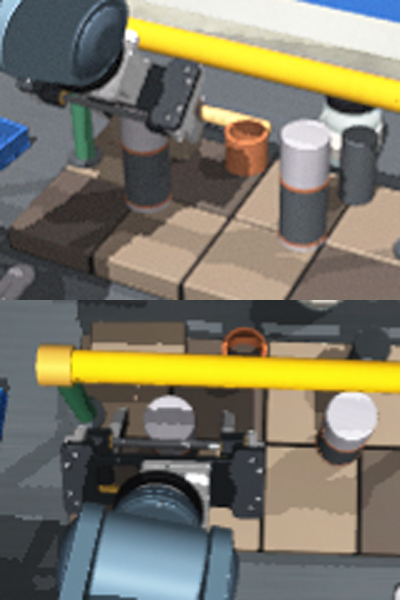

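The tube disc at (170,418) sits midway between the finger tips at x 120 and 225. Closing, then a small lift.

```bash
python3 -m creep '[[[0,0,0],[0,0,0],40],[[0,0,0],[0,0,0],40],[[0,0,0],[0,0,0],40],[[0,0,0],[0,0,0],40],[[0,0,0],[0,0,0],40],[[0,0,0],[0,0,0],40],[[0,0,0],[0,0,0],40],[[0,0,0],[0,0,0],40]]' 40; python3 -c "
from h import *
g=(.5843,.0829,.1369)
need(((.5843,.0829,.153),38,0),((.500,.0829,.153),38,0))"
```

```text
t: 3.68
tcp_pos: [0.5962, 0.0821, 0.1212]
tool_rot: [-0.0, 0.945, 0.002, 0.327]
ft_force: [-0.0, 4.4, 2.3]
opening: 0.0491
gripper_force: 39.7
t 3.67 g [0.5845 0.082  0.1361] F [-0.01  4.44  2.26] open 0.0491 q [-0.07 -0.09  2.2   0.14  0.37 -1.76]
   [-10.2   0.9 -13.4] [ 0.2  0.2 -0.1]
   [ 56.1   1.  -65.5] [ 0.2  0.2 -0.1]
```

```bash
python3 -m creep '[[[-3,0,-4],[0,0,0],40],[[-6.5,0,-8],[0,0,0],40],[[-10,0,-13],[0,0,0],40],[[-10,0,-13],[0,0,0],40],[[-10,0,-13],[0,0,0],40],[[-10,0,-13],[0,0,0],40],[[-10,0,-13],[0,0,0],40],[[-10,0,-13],[0,0,0],40]]'; python3 -c "
from h import *
need(((.500,.0829,.153),38,0),((.5,.0829,.19),38,0))"
```

```text
t: 4.68
tcp_pos: [0.5958, 0.0819, 0.1372]
tool_rot: [-0.0, 0.945, 0.002, 0.327]
ft_force: [-0.4, 0.1, -6.4]
opening: 0.0491
gripper_force: 39.6
t 4.67 g [0.5841 0.0819 0.1521] F [-0.41  0.1  -6.44] open 0.0491 q [-0.08 -0.12  2.2   0.13  0.41 -1.74]
   [ 65.7   1.1 -52.6] [ 0.2  0.1 -0. ]
   [ 42.8   1.2 -81.7] [ 0.2  0.1 -0. ]
```

```bash
python3 -m creep '[[[22,0,-17],[0,0,0],40],[[44,0,-35],[0,0,0],40],[[66,0,-53],[0,0,0],40],[[66,0,-75],[0,0,0],40],[[66,0,-95],[0,0,0],40],[[66,0,-100],[0,0,0],40],[[66,0,-100],[0,0,0],40]]'; python3 -c "
from h import *
need(((.47,-.10,.19),38,0),((.47,-.3,.19),38,0),((.568,-.366,.19),38,0),((.568,-.366,.125),38,0))"
```

```text
t: 5.55
tcp_pos: [0.4823, 0.0816, 0.1753]
tool_rot: [-0.0, 0.945, 0.001, 0.327]
ft_force: [0.2, 0.1, -7.1]
opening: 0.0492
gripper_force: 39.8
t 5.55 g [0.4706 0.0816 0.1902] F [ 0.19  0.12 -7.12] open 0.0492 q [-0.1  -0.56  2.44  0.12  0.61 -1.75]
   [   0.5 -181.6   -0.7] [ 0.2  0.2 -0. ]
   [ 3.000e-01 -3.816e+02 -1.300e+00] [ 0.2  0.2 -0. ]
   [ -76.8 -447.7   59.1] [ 0.2  0.2 -0. ]
   [ -36.6 -447.9  110.2] [ 0.2  0.2 -0. ]
```

Heavy (about 7 N), so this one goes to the yellow tray.

```bash
python3 -m creep '[[[0,-20,0],[0,0,0],40],[[0,-60,0],[0,0,0],40],[[0,-110,0],[0,0,0],40],[[0,-165,0],[0,0,0],40],[[0,-220,0],[0,0,0],40],[[0,-275,0],[0,0,0],40],[[0,-325,0],[0,0,0],40],[[0,-365,0],[0,0,0],40]]'; python3 -c "
from h import *
need(((.568,-.366,.19),38,0),((.568,-.366,.125),38,0))"
```

```text
t: 6.55
tcp_pos: [0.5029, -0.2635, 0.1945]
tool_rot: [0.023, 0.953, -0.007, 0.302]
ft_force: [0.1, -0.1, -6.7]
opening: 0.0494
gripper_force: 39.8
t 6.55 g [ 0.4919 -0.263   0.21  ] F [ 0.11 -0.1  -6.74] open 0.0494 q [-0.91 -0.24  2.16  0.6   0.88 -2.74]
   [-55.5 -98.6  63.1] [-1.7 -2.8 -2.2]
   [-18.  -98.6 116.2] [-1.7 -2.8 -2.2]
```

```bash
python3 -c "
from h import *
need(((.492,-.263,.20),38,-10),((.492,-.263,.20),38,-20),((.50,-.29,.195),38,-30))"
```

```text
t 6.55 g [ 0.4919 -0.263   0.21  ] F [ 0.11 -0.1  -6.74] open 0.0494 q [-0.91 -0.24  2.16  0.6   0.88 -2.74]
   [ 4.9 -1.5  8.2] [ 4.3 -2.8  5.8]
   [ 5.2 -3.5  7.9] [10.3 -2.8 13.8]
   [  1.2 -31.9  16.9] [16.2 -2.7 21.8]
```

```bash
python3 -m creep '[[[5,-2,8],[4,-3,6],40],[[5,-3,8],[10,-3,14],40],[[1,-30,17],[16,-3,22],40],[[1,-30,17],[16,-3,22],40],[[1,-30,17],[16,-3,22],40]]'; python3 -c "
from h import *
need(((.568,-.366,.19),38,-30),((.568,-.366,.125),38,-30))"
```

```text
t: 7.18
tcp_pos: [0.5105, -0.2907, 0.1793]
tool_rot: [0.244, 0.913, -0.08, 0.317]
ft_force: [-0.5, -0.2, -7.0]
opening: 0.0493
gripper_force: 39.9
t 7.17 g [ 0.5002 -0.285   0.1942] F [-0.49 -0.22 -6.99] open 0.0493 q [-0.8  -0.24  2.21  0.34  0.55 -2.08]
   [-75.5 -36.8  64.2] [ 0.5  0.1 -0.1]
   [-35.3 -37.4 115.4] [ 0.5  0.1 -0.1]
```

```bash
python3 -m creep '[[[-20,-10,17],[0,0,0],40],[[-40,-20,35],[0,0,0],40],[[-60,-30,52],[0,0,0],40],[[-75,-37,64],[0,0,0],40],[[-75,-37,64],[0,0,0],40],[[-55,-37,90],[0,0,0],40],[[-35,-37,115],[0,0,0],40],[[-35,-37,115],[0,0,0],40]]'
python3 - <<'E'
from h import *
need(((.568,-.366,.125),38,-30),((.568,-.366,.1105),38,-30))
for n in("side","top"): cv2.imwrite(f"pics/{n}3.png",imaging.grab_frame(n)[:,:,::-1])
a=cv2.imread("pics/side3.png")[190:350,300:510];b=cv2.imread("pics/top3.png")[130:290,270:480]
cv2.imwrite("pics/c3.png",np.vstack([cv2.resize(x,(390,297),interpolation=2) for x in(a,b)]))
E
```

```text
t: 8.18
tcp_pos: [0.5756, -0.3688, 0.1071]
tool_rot: [0.245, 0.914, -0.078, 0.314]
ft_force: [0.8, 1.0, -7.3]
opening: 0.0493
gripper_force: 40.0
t 8.18 g [ 0.5654 -0.3632  0.1221] F [ 0.81  0.96 -7.29] open 0.0493 q [-0.81  0.13  2.    0.48  0.41 -2.25]
   [-4.7 -1.3 -0. ] [ 0.6 -0.2 -0.2]
   [ 4.1 -1.5 11.4] [ 0.6 -0.2 -0.2]
```

View pics/c3.png

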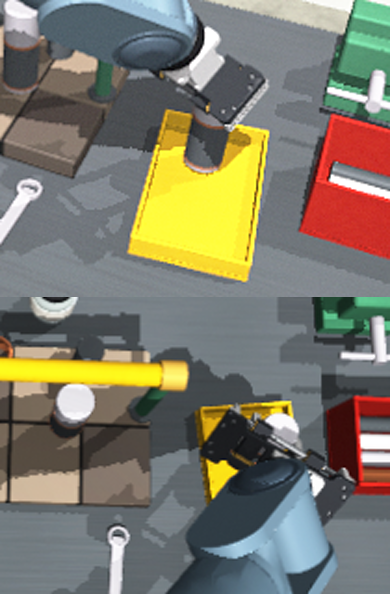

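The side crop shows the tube over the far half of the yellow tray, with its base at about (205,165) and clear of all walls. Lowering.

```bash
python3 -m creep '[[[2,0,3],[0.5,0,0],40],[[4,0,5],[0.5,0,0],40],[[5.5,0,7],[0.5,0,0],40],[[5.5,0,7],[0.5,0,0],40]]'; python3 -m creep '[[[0.6,0,0.8],[0,0,0],40],[[1.2,0,1.6],[0,0,0],40],[[1.2,0,1.6],[0,0,0],40],[[1.2,0,1.6],[0,0,0],40]]';  python3 -c "
from h import *
need(((.5654,-.3632,.1105),38,-30))"
```

```text
t: 8.78
tcp_pos: [0.5779, -0.3715, 0.1028]
tool_rot: [0.246, 0.912, -0.085, 0.316]
ft_force: [-0.6, -0.0, -6.9]
opening: 0.0494
gripper_force: 39.9
t: 9.28
tcp_pos: [0.5781, -0.3716, 0.1011]
tool_rot: [0.246, 0.912, -0.085, 0.317]
ft_force: [-0.3, 0.2, -7.5]
opening: 0.0496
gripper_force: 39.9
t 9.28 g [ 0.5679 -0.3658  0.116 ] F [-0.33  0.24 -7.46] open 0.0496 q [-0.81  0.15  2.    0.48  0.38 -2.25]
   [6.2 0.9 2.2] [-0.   0.3 -0.1]
```

```bash
for i in 1; do python3 -m creep '[[[1.2,0,1.6],[0,0,0],40],[[1.8,0,2.4],[0,0,0],40],[[1.8,0,2.4],[0,0,0],40],[[1.8,0,2.4],[0,0,0],40]]' | grep -E 'tcp|ft_f'; done; python3 -m creep '[[[0.6,0,0.8],[0,0,0],40],[[1.2,0,1.6],[0,0,0],40],[[1.2,0,1.6],[0,0,0],40]]'| grep -E 'tcp|ft_f'
```

```text
tcp_pos: [0.5782, -0.3717, 0.0981]
ft_force: [-0.2, -0.6, -6.7]
tcp_pos: [0.5784, -0.3719, 0.0965]
ft_force: [-0.8, 1.1, -4.0]
```

```bash
python3 -m creep '[[[0.6,0,0.8],[0,0,0],40],[[0.6,0,0.8],[0,0,0],40]]'| grep -E 'tcp|ft_f';python3 -m creep '[[[0,0,0],[0,0,0],60],[[0,0,0],[0,0,0],75],[[0,0,0],[0,0,0],90],[[0,0,0],[0,0,0],100],[[0,0,0],[0,0,0],100],[[0,0,0],[0,0,0],100]]'; python3 -c "
from h import *
need(((.5,-.32,.24),38,-30),((.49,-.25,.26),38,-15),((.500,-.093,.243),38,0))"
```

```text
tcp_pos: [0.579, -0.3722, 0.0965]
ft_force: [-1.5, 3.4, 2.1]
t: 11.15
tcp_pos: [0.5782, -0.3718, 0.0951]
tool_rot: [0.246, 0.912, -0.085, 0.317]
ft_force: [0.2, 0.2, -0.3]
opening: 0.0943
gripper_force: 0.0
t 11.15 g [ 0.568  -0.3659  0.11  ] F [ 0.24  0.25 -0.26] open 0.0943 q [-0.81  0.16  2.    0.5   0.37 -2.26]
   [ -16.2    5.7 -152.8] [-0.   0.3 -0.2]
   [   6.2   64.2 -195.8] [ -9.3   0.3 -11.9]
   [  72.8  207.8 -226.5] [-18.6   0.3 -23.7]
```

```bash
python3 -m creep '[[[0,0,-30],[0,0,0],100],[[0,0,-80],[0,0,0],100],[[0,0,-130],[0,0,0],100],[[-8,20,-160],[0,0,0],100],[[6,64,-190],[-9,0,-12],100],[[28,112,-205],[-12,0,-16],100],[[50,160,-215],[-15,0,-20],100],[[73,208,-227],[-18.6,0,-23.7],100]]'
python3 - <<'E'
from h import *
need(((.506,-.093,.243),38,0),((.590,-.093,.135),38,0))
E
```

```text
t: 12.15
tcp_pos: [0.5112, -0.0911, 0.2284]
tool_rot: [-0.001, 0.945, 0.0, 0.328]
ft_force: [0.4, 0.5, 0.2]
opening: 0.0939
gripper_force: 0.0
t 12.15 g [ 0.4994 -0.0912  0.2433] F [0.45 0.53 0.16] open 0.0939 q [-0.59 -0.52  2.31  0.49  0.83 -2.4 ]
   [-4.9 -1.9  4.3] [0.1 0.3 0.1]
   [ -3.8  -2.  141.1] [0.1 0.3 0.1]
```

```bash
python3 -m creep '[[[-4,-2,30],[0,0,0],100],[[-4,-2,75],[0,0,0],100],[[-4,-2,110],[0,0,0],100],[[-4,-2,141],[0,0,0],100],[[-4,-2,141],[0,0,0],100],[[-4,-2,141],[0,0,0],100]]'
python3 - <<'E'
from h import *
need(((.590,-.093,.135),38,0))
for n in("side","top"): cv2.imwrite(f"pics/{n}4.png",imaging.grab_frame(n)[:,:,::-1])
a=cv2.imread("pics/side4.png")[140:350,240:450];b=cv2.imread("pics/top4.png")[110:320,240:450]
cv2.imwrite("pics/c4.png",np.hstack([cv2.resize(x,(400,400),interpolation=2) for x in(a,b)]))
E
```

```text
t: 12.9
tcp_pos: [0.6019, -0.0947, 0.1209]
tool_rot: [-0.0, 0.945, -0.0, 0.328]
ft_force: [0.2, 0.0, 0.3]
opening: 0.0938
gripper_force: 0.0
t 12.9 g [ 0.5901 -0.0947  0.1358] F [0.23 0.02 0.32] open 0.0938 q [-0.48 -0.07  2.18  0.64  0.5  -2.53]
   [0.7 1.7 0.6] [-0.   0.3  0. ]
```

View pics/c4.png

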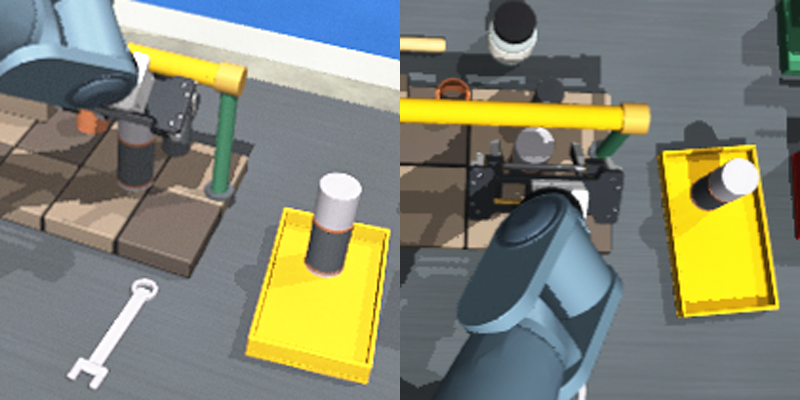

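Tube one stands upright in the far part of the yellow tray at about (325,265), and the second tube's disc at (536,145) is between the fingers. Gripping and lifting.

```bash
python3 -m creep '[[[0,0,0],[0,0,0],40],[[0,0,0],[0,0,0],40],[[0,0,0],[0,0,0],40],[[0,0,0],[0,0,0],40],[[0,0,0],[0,0,0],40],[[0,0,0],[0,0,0],40],[[0,0,0],[0,0,0],40],[[0,0,0],[0,0,0],40]]' 40;  python3 -m creep '[[[-3,0,-4],[0,0,0],40],[[-6.5,0,-8],[0,0,0],40],[[-10,0,-13],[0,0,0],40],[[-10,0,-13],[0,0,0],40],[[-10,0,-13],[0,0,0],40],[[-10,0,-13],[0,0,0],40],[[-10,0,-13],[0,0,0],40],[[-10,0,-13],[0,0,0],40]]'; python3 -c "
from h import *
need(((.47,-.095,.152),38,0),((.47,-.095,.19),38,0))"
```

```text
t: 14.0
tcp_pos: [0.602, -0.0942, 0.1202]
tool_rot: [0.0, 0.945, 0.0, 0.328]
ft_force: [0.1, 4.4, 2.7]
opening: 0.0497
gripper_force: 39.8
t: 15.0
tcp_pos: [0.6017, -0.0946, 0.1364]
tool_rot: [0.0, 0.945, -0.0, 0.328]
ft_force: [0.3, -0.4, -7.2]
opening: 0.0496
gripper_force: 39.6
t 15.0 g [ 0.5899 -0.0946  0.1513] F [ 0.35 -0.45 -7.22] open 0.0496 q [-0.48 -0.1   2.18  0.6   0.53 -2.49]
   [ 93.8  -0.4 -74.8] [-0.   0.3  0. ]
   [  70.3   -0.4 -104.6] [-0.   0.3  0. ]
```

Heavy too (7.2 N), so it goes to the near half of the yellow tray.

```bash
python3 -m creep '[[[23,0,-18],[0,0,0],40],[[47,0,-37],[0,0,0],40],[[75,0,-60],[0,0,0],40],[[85,0,-68],[0,0,0],40],[[70,0,-88],[0,0,0],40],[[62,0,-98],[0,0,0],40],[[62,0,-98],[0,0,0],40]]'; python3 -c "
from h import *
need(((.48,-.13,.19),38,-10),((.475,-.18,.19),38,-20),((.47,-.23,.19),38,-30),((.458,-.376,.19),38,-30))"
```

```text
t: 15.88
tcp_pos: [0.4932, -0.0952, 0.1767]
tool_rot: [-0.0, 0.944, -0.001, 0.329]
ft_force: [-0.4, 0.1, -7.4]
opening: 0.0492
gripper_force: 39.9
t 15.88 g [ 0.4814 -0.0951  0.1916] F [-0.42  0.06 -7.41] open 0.0492 q [-0.63 -0.51  2.4   0.56  0.76 -2.52]
   [  2.4 -36.9   0.4] [6.1 0.4 7.9]
   [  6.8 -88.8  -2.9] [12.3  0.5 15.8]
   [  11.5 -140.7   -6.5] [18.4  0.5 23.7]
   [  21.1 -286.7  -13.7] [18.4  0.5 23.7]
```

```bash
python3 -m creep '[[[1,-15,0],[4,0,5],40],[[3,-40,0],[8,0,10.5],40],[[7,-89,-3],[12.3,0,15.8],40],[[11,-141,-6],[18.4,0.3,23.7],40],[[14,-190,-9],[18.4,0.3,23.7],40],[[18,-240,-12],[18.4,0.3,23.7],40],[[21,-275,-13],[18.4,0.3,23.7],40],[[21,-287,-14],[18.4,0.3,23.7],40]]'; python3 -c "
from h import *
need(((.458,-.376,.19),38,-30),((.458,-.376,.125),38,-30))"
```

```text
t: 16.88
tcp_pos: [0.4664, -0.3832, 0.1715]
tool_rot: [0.246, 0.913, -0.083, 0.313]
ft_force: [0.2, 0.9, -7.3]
opening: 0.0492
gripper_force: 39.9
t 16.88 g [ 0.4563 -0.3774  0.1866] F [ 0.24  0.89 -7.27] open 0.0492 q [-1.01 -0.17  2.16  0.53  0.61 -2.41]
   [-2.8  2.  -2.2] [ 0.1 -0.2 -0.2]
   [37.   1.8 49.1] [ 0.1 -0.2 -0.2]
```

```bash
python3 -m creep '[[[10,2,12],[0,0,0],40],[[24,2,31],[0,0,0],40],[[37,2,49],[0,0,0],40],[[37,2,49],[0,0,0],40],[[37,2,49],[0,0,0],40]]'
python3 - <<'E'
from h import *
need(((.458,-.376,.116),38,-30))
for n in("side","top"): cv2.imwrite(f"pics/{n}5.png",imaging.grab_frame(n)[:,:,::-1])
a=cv2.imread("pics/side5.png")[190:400,300:510];b=cv2.imread("pics/top5.png")[130:340,300:510]
cv2.imwrite("pics/c5.png",np.hstack([cv2.resize(x,(400,400),interpolation=2) for x in(a,b)]))
E
```

```text
t: 17.5
tcp_pos: [0.4694, -0.3795, 0.1119]
tool_rot: [0.245, 0.913, -0.083, 0.314]
ft_force: [-0.4, -0.0, -7.3]
opening: 0.0495
gripper_force: 39.9
t 17.5 g [ 0.4593 -0.3737  0.1268] F [-0.38 -0.04 -7.26] open 0.0495 q [-1.01 -0.06  2.2   0.65  0.49 -2.55]
   [ 6.6 -2.7  8.6] [ 0.1 -0.  -0.1]
```

View pics/c5.png

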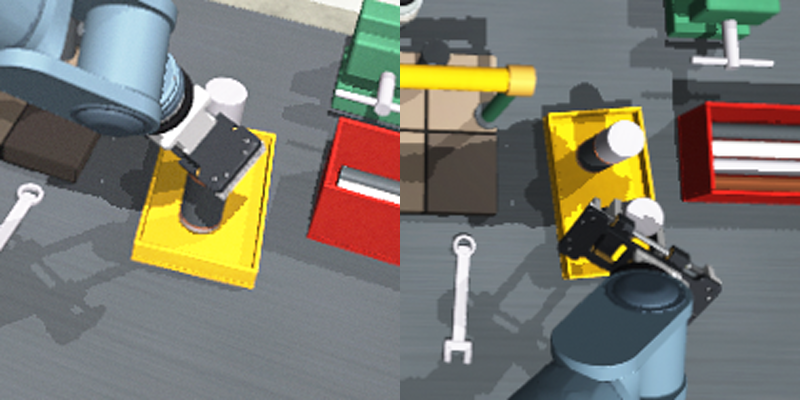

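The second tube's base at about (205,225) is inside the near half of the tray with clearance. Lowering.

```bash
python3 -m creep '[[[3,-1,4],[0,0,0],40],[[6,-1,8],[0,0,0],40],[[8,-1,10.5],[0,0,0],40],[[8,-1,10.5],[0,0,0],40]]'| grep -E 'tcp|ft_f'; python3 -m creep '[[[0.6,0,0.8],[0,0,0],40],[[1.2,0,1.6],[0,0,0],40],[[1.2,0,1.6],[0,0,0],40]]'| grep -E 'tcp|ft_f'
```

```text
tcp_pos: [0.4684, -0.3809, 0.0979]
ft_force: [-0.0, -0.6, -7.6]
tcp_pos: [0.4687, -0.3811, 0.0965]
ft_force: [-0.0, -0.5, -7.9]
```

```bash
python3 -m creep '[[[0.6,0,0.8],[0,0,0],40],[[0.6,0,0.8],[0,0,0],40],[[0.6,0,0.8],[0,0,0],40]]'| grep -E 'tcp|ft_f'; python3 -m creep '[[[0.6,0,0.8],[0,0,0],40],[[0.6,0,0.8],[0,0,0],40]]'| grep -E 'tcp|ft_f'
```

```text
tcp_pos: [0.4687, -0.3812, 0.0955]
ft_force: [0.9, -0.8, -7.5]
tcp_pos: [0.469, -0.3814, 0.095]
ft_force: [-0.2, 0.4, -4.3]
```

```bash
python3 -m creep '[[[0.6,0,0.8],[0,0,0],40],[[0.6,0,0.8],[0,0,0],40]]'| grep -E 'tcp|ft_f'; python3 -m creep '[[[0,0,0],[0,0,0],60],[[0,0,0],[0,0,0],75],[[0,0,0],[0,0,0],90],[[0,0,0],[0,0,0],100],[[0,0,0],[0,0,0],100],[[0,0,0],[0,0,0],100]]'; python3 -m creep '[[[0,0,-20],[0,0,0],100],[[0,0,-60],[0,0,0],100],[[0,0,-100],[0,0,0],100],[[0,0,-140],[0,0,0],100],[[0,0,-140],[0,0,0],100],[[0,0,-140],[0,0,0],100]]'
python3 - <<'E'
from h import *
need()
for n in("side","top"): cv2.imwrite(f"pics/{n}6.png",imaging.grab_frame(n)[:,:,::-1])
a=cv2.imread("pics/side6.png")[100:400,160:460];b=cv2.imread("pics/top6.png")[80:380,180:480]
cv2.imwrite("pics/c6.png",np.hstack([cv2.resize(x,(400,400),interpolation=2) for x in(a,b)]))
E
```

```text
tcp_pos: [0.4695, -0.3818, 0.095]
ft_force: [-1.3, 3.8, 3.4]
t: 20.1
tcp_pos: [0.4687, -0.3812, 0.0935]
tool_rot: [0.245, 0.913, -0.083, 0.314]
ft_force: [-0.1, -0.6, -0.2]
opening: 0.0937
gripper_force: 0.0
t: 20.85
tcp_pos: [0.3941, -0.3382, 0.203]
tool_rot: [0.245, 0.913, -0.083, 0.314]
ft_force: [0.3, 0.0, 0.1]
opening: 0.0942
gripper_force: 0.0
t 20.85 g [ 0.3839 -0.3324  0.218 ] F [0.27 0.   0.06] open 0.0942 q [-1.13 -0.48  2.33  0.52  0.79 -2.45]
```

View pics/c6.png

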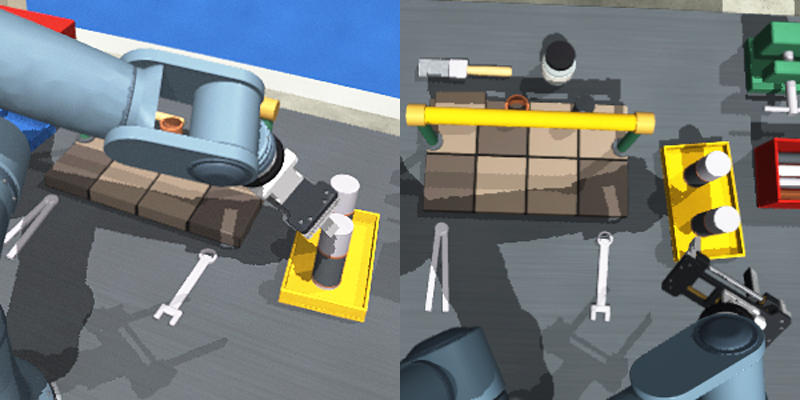

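Both tubes stand upright in the yellow tray, at (712,168) and (718,220). The gripper is clear and the bystanders look undisturbed.

```bash
python3 -c "
from cell import job_done
print(job_done())"
```

```text
the job is handed in; nothing more can be done
None
```

Both tubes weighed in as heavy (about 0.7 kg each) and now stand upright in the yellow tray; the gripper is clear, the other things look undisturbed, and the job was handed in at about 21 s.

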